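Free, lock and prime the dosing line

TASK

First lift the amber bottle away from the T-bar knob and stand it upright in the shallow white tray, letting go only once it stands on the tray's floor. Then turn the T-bar knob clockwise until it clicks over into its second position, and after that press the dosing pump's plunger all the way down to its stop and let it come back up. Leave the round-knob valve as it is set, and leave the beaker, jar and spray bottle standing where they are.

Things in the scene. Friction and masses are not known exactly. Their poses are not given: they have to be found in the camera images.
- bottle: loose amber glass bottle, 126 mm high, about 0.2 kg: body 56 mm diameter up to 82 mm, sloping shoulder to 100 mm, black cap 40 mm diameter and 26 mm tall on top (fixed, grip it there or on the body). Origin: centre of its underside, z up. It stands on the table 60 to 75 mm (axis to axis) from the T-bar knob, too close for a gripper to turn there
- tray: fixed shallow white square tray, 130 x 130 mm outside, walls 18 mm high and 5 mm thick, floor 5 mm thick. Origin: centre of its underside; x and y along its sides
- lock_valve: fixed round steel valve body, 62 mm diameter, 36 mm high, short pipe stub (to 52 mm from the axis, below 32 mm) towards its +x; it carries the T-bar knob. Origin: centre of its underside on the table, z up; the knob's axis is its z axis. The amber bottle stands on its -x side
- lock_grip (a point): point on the T-bar knob's axis in the middle of the bar, 65 mm above the table. The bar is black, 50 mm long, 14 mm wide, from 48 to 78 mm above the table. The point turns with the knob: its x axis lies along the bar, z up
- lock_knob (a joint): turn of the T-bar knob, rad, clockwise seen from above: 0 is the first position, 1.2 the second, both end stops. An over-centre spring detent resists with about 0.3 N m at first; half-way (0.6) it clicks over and draws the knob to 1.2; let go short of that, the knob springs back to 0
- pump: fixed dosing pump: round aluminium body with white band, 60 mm diameter (72 mm foot), 70 mm high, small spout towards its +x; plunger on top. Origin: centre of its underside on the table
- plunger_top (a point): centre of the top face of the pump's black mushroom plunger head (44 mm diameter, 13 mm thick), 115 mm above the table when up; moves with the plunger
- plunger (a joint): how far the plunger is pressed down, m: 0 up, 0.018 at its stop. Spring: 3 N to start, 8 N at the stop; it returns by itself
- trim_valve: fixed valve, same steel body as the lock valve, but with a round fluted black knob 48 mm in diameter, top 69 mm above the table. Not to be turned. Origin: centre of its underside
- trim_rim (a point): point on the top rim of the round knob, 22 mm from its axis, turning with it
- beaker: loose clear glass beaker, 70 mm diameter, 90 mm high. Origin: centre of its underside
- jar: loose small white jar with a blue lid, 44 mm diameter, 62 mm high. Origin: centre of its underside
- spray: loose white spray bottle, 72 mm diameter, 207 mm high, its head reaching 61 mm towards its -x. Origin: centre of its underside
Things that resemble listed ones, but are neither listed nor needed, are in the scene too. Several things look just like the tray: the one meant starts farthest to the robot's left.

How it is judged:
By the outcome, as a careful person would: the job done as asked, in the order asked, and still so for the second after the job is handed in, with the robot touching nothing.
It also fails if it takes over 70 s, if anything falls off the work surface, if the arm or the gripper's body presses on something with over 40 N, if the wrist force passes 120 N, or if a joint passes its speed limit or range.

ROBOT

A 6-joint arm with a two-finger parallel gripper is mounted at the origin on the work surface. World frame = base frame: x ahead of the robot, y to its left, z up, the work surface at z = 0. Lengths are in mm, angles in rad, forces in N, time in s.
With the tool pointing down it reaches from about 350 to 975 mm from the base axis. Payload 7.1 kg.
Tool frame: the origin (TCP) lies at the very end of the fingers, on their centre line; the grasp point (between the pads) lies 19 mm behind it; z points along the fingers, y is the line along which they close (so a half turn about z gives the same grasp; the last joint's range is limited). The gripper opens to 88 mm and grips with 3 to 60 N. Pads are 20 mm wide; open, the fingers measure 115 mm over their backs; the gripper's body (75 mm by 178 mm) begins 61 mm behind the grasp point.
Start: joints at [1.252, 0.423, 1.63, -0, 1.089, -0.019], TCP at [184.549, 597.115, 194.575] pointing down, gripper open.
Joint ranges: [-3, 3], [-0.9, 2.11], [0.09, 2.58], [-1.31, 4.45], [0.11, 2.69], [-2.54, 2.54]. Speed limits (rad/s): [2.39, 2.39, 3.01, 3.14, 3.14, 3.14].

INTERFACE

Orientations are given as a rotation vector (axis times angle).
In Python, from workcell import ctrl, optics gives the robot as it stands.
- The arm moves only by the shell command python3 -m jog 'ROWS'. ROWS is JSON, a list of rows, each a list of 7 numbers: the shift along the tool's x, y, z in units of 40 mm (1.0 is 40 mm), then the turn, a rotation vector about the tool's x, y, z in units of 6 degrees (1.0 is 6 degrees), then the opening, from 0 (shut) to 1 (fully open). A call has 1 to 20 rows; each row shifts and turns the commanded pose from where the row before left it, along the tool's axes as they then stand; what a row does not reach is not made up. A row lasts 1/10 s, in which the tool goes at most 50 mm and 8.59 degrees, less where a joint would pass 70% of its speed; a pose out of reach is approached as far as the arm can. A call is refused whole if a number of a shift passes 1 or a number of a turn 1, either way. A call with a gripper value outside its range is refused whole. The fingers move at their own pace and stop on an object; the grip force is fixed at half the most. Time passes only in rows, so rows that do not move let the fingers close. It gives the time, the measured TCP pose, the force, the opening and the grip force at its end, in the units of the state.
- ctrl.get_obs(): the state, without advancing time (a new reading comes with each control period).
- optics.get_image(name): name is "side" or "top"; returns the picture (420x560x3 uint8, red, green, blue); there is no depth.
- optics.camera_model(name): a dict with "fov_y" (degrees; the focal length in pixels is half the picture's height over the tangent of half this angle, whatever the lens; pixels are square), "cx", "cy" (the principal point, pixels), "view" (4x4, takes a point from world to camera coordinates). Camera axes: x right, y up, looking along -z (the intrinsics and any distortion apply to the point x, -y, -z); pixel columns grow to the right and rows downward; lengths in mm; the calibration is good to about 2 mm. A picture is of the moment at which its call begins. camera_model takes no time and is no camera call.
- ctrl.close_job(): hands the job in; it is judged then, once.
Trained networks look in the newest picture that a camera, given by its name, has taken for a name from the list of things; names that differ only in an ending like _2 or _b are one class to them, and where a whole thing is asked for, a point or a joint stands for the part that bears it (a point fixed in the world has none). Each returns a list of dicts, best first, with "conf" (0 to 1); they miss things now and then, are a little off and sometimes report something else, mostly with a low value. They report only what shows in the picture. A call takes as long as a camera call. They do not tell look-alikes from the thing itself.
- optics.masks_of(target, camera): "pixels" (420x560 bool, what is visible of it) and "extent" ([centre column, centre row, width, height] in pixels, round what is visible of it).
The state is a dict: "t": time; "qpos": joint angles; "qvel": joint speeds; "joint_torque": joint torques, N m; "ee_pos": TCP position; "orientation": TCP orientation; "ft_force": force on the tool from outside, world axes, zero at the start; "moment": the same for the moment, N m; "width": finger opening in mm; "grasp_force": force on a finger pad.
Only numpy, scipy, OpenCV 4.12 (cv2) and the standard library are available. Lean on these libraries where they do the work, as an engineer would, in place of code of your own. Each camera call takes 0.05 s, during which the arm holds its last target. There are 200 camera calls.

## Working session

There is one attempt and no reset: what is moved stays moved. The work goes in short steps, Python scripts to look and compute and a shell command to move; the robot and the scene stay as the last step left them, time stands still between calls to the robot, and variables do not carry over. Pictures are saved under pics/ and viewed, at most 10 in all, crops included, and the job is handed in when it is done.

```bash
mkdir -p pics; ls; python3 - <<'E'
from workcell import ctrl, optics
import cv2, numpy as np
o=ctrl.get_obs(); print({k:np.round(v,3).tolist() for k,v in o.items()})
for n in("top","side"):
    im=optics.get_image(n); cv2.imwrite(f"pics/{n}0.png",im[:,:,::-1])
    m=optics.camera_model(n); print(n,{k:(np.round(v,4).tolist()) for k,v in m.items()})
E
```

```text
pics
{'t': 0.0, 'qpos': [1.252, 0.424, 1.631, 0.0, 1.089, -0.019], 'qvel': [-0.001, 0.001, 0.0, 0.0, -0.001, 0.001], 'joint_torque': [0.001, -54.464, -27.366, 0.064, 0.023, -0.0], 'ee_pos': [184.374, 596.572, 193.812], 'orientation': [-0.469, -3.106, 0.002], 'ft_force': [-0.342, 0.134, 0.697], 'moment': [-0.023, -0.054, 0.027], 'grasp_force': 0.0, 'width': 88.038}
top {'fov_y': 48.0787, 'cx': 277.7715, 'cy': 201.6185, 'view': [[-0.0066, -0.9996, 0.0281, -12.8863], [0.9951, -0.0038, 0.099, -552.4436], [-0.0988, 0.0286, 0.9947, -1064.5028], [0.0, 0.0, 0.0, 1.0]]}
side {'fov_y': 50.5437, 'cx': 283.1189, 'cy': 207.1182, 'view': [[0.8178, -0.5752, -0.0178, -439.1297], [0.454, 0.6259, 0.6341, -304.2748], [-0.3536, -0.5267, 0.773, -934.3641], [0.0, 0.0, 0.0, 1.0]]}
```

View pics/top0.png

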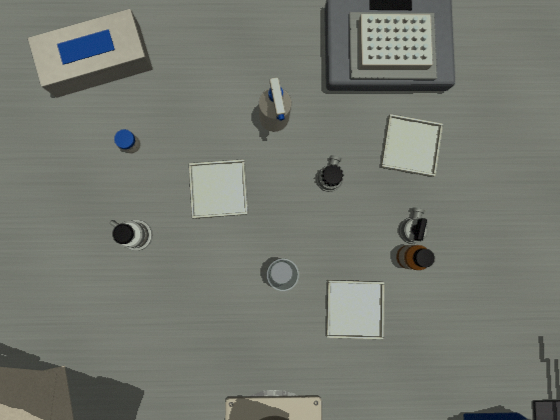

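View pics/side0.png

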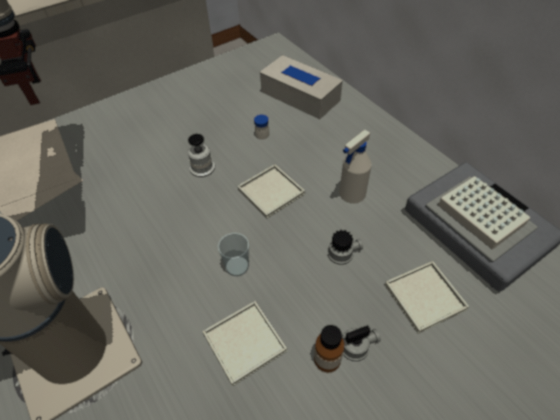

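The top picture has x up and y left. It shows:
- **Trays:** three, at (218,188), (355,310) and (411,145). The leftmost, (218,188), is the one meant.
- **Bottle and T-bar valve:** amber bottle at (417,257), next to the T-bar valve at (416,228).
- **Trim valve and pump:** trim valve at (331,177), pump at (128,234).
- **Other loose things:** beaker at (282,274), jar at (124,140), spray at (275,105).

Next I measure them by fitting outlines to the network masks.

```bash
cat > h.py <<'E'
from workcell import ctrl, optics
import cv2, numpy as np
from scipy.optimize import least_squares
M={n:optics.camera_model(n) for n in("top","side")}
def proj(n,P):
    m=M[n]; P=np.atleast_2d(P); c=P@m["view"][:3,:3].T+m["view"][:3,3] if isinstance(m["view"],np.ndarray) else P@np.array(m["view"])[:3,:3].T+np.array(m["view"])[:3,3]
    f=210/np.tan(np.radians(m["fov_y"])/2)
    return np.c_[m["cx"]+f*c[:,0]/-c[:,2], m["cy"]-f*c[:,1]/-c[:,2]]
def ray(n,u,v,z):
    m=M[n]; V=np.array(m["view"]); f=210/np.tan(np.radians(m["fov_y"])/2)
    d=V[:3,:3].T@np.array([(u-m["cx"])/f,-(v-m["cy"])/f,-1]); o=-V[:3,:3].T@V[:3,3]
    return o+d*(z-o[2])/d[2]
A=np.linspace(0,2*np.pi,48,endpoint=False)
def circ(r,z): return np.c_[r*np.cos(A),r*np.sin(A),0*A+z]
S={"bottle":np.r_[circ(28,0),circ(28,82),circ(20,100),circ(20,126)],"beaker":np.r_[circ(35,0),circ(35,90)],
   "jar":np.r_[circ(22,0),circ(22,62)],"pump":None}
E
python3 - <<'E'
from h import *
for n in("top","side"):
    optics.get_image(n)
    for t in("bottle","tray","lock_valve","lock_grip","pump","plunger_top","trim_valve","beaker","jar","spray"):
        for d in optics.masks_of(t,n):
            if d["conf"]<.3: continue
            p=d["pixels"]; e=np.array(d["extent"]); rc=np.argwhere(p).mean(0)[::-1]
            print(n,t,round(d["conf"],2),e.round(1).tolist(),"cen",rc.round(1),p.sum())
            if t=="tray":
                r=cv2.minAreaRect(np.argwhere(p)[:,::-1].astype(np.float32)); B=cv2.boxPoints(r)
                W=np.array([ray(n,*q,18 ) for q in B]); print("  corners@18",W.round(0)[:,:2].tolist(),"cen",W.mean(0).round(1))
            if t in("lock_grip","plunger_top") : print("  at",ray(n,*rc,70 if t[0]=="l" else 110).round(1))
            if t in S and S[t] is not None:
                f=lambda x:(lambda q:np.r_[q.min(0),q.max(0)+0]-np.r_[e[:2]-e[2:]/2,e[:2]+e[2:]/2])(proj(n,S[t]+[x[0],x[1],0]))
                s=least_squares(f,ray(n,*rc,50)[:2],loss="soft_l1"); print("  fit",s.x.round(1),s.fun.round(1))
E
```

```text
top bottle 0.94 [413.9, 257.4, 42.8, 27.1] cen [414.4 256.9] 790
  fit [ 422.7 -320.8] [ 2.3  0.7 -1.4 -0.7]
top bottle 0.75 [122.6, 234.8, 21.0, 22.3] cen [122.6 233.1] 342
  fit [475.5 315.2] [-1.9 -1.6 15.4  2. ]
top tray 0.96 [410.9, 146.3, 63.9, 65.2] cen [411.3 145.3] 3047
  corners@18 [[632.0, -257.0], [766.0, -282.0], [744.0, -416.0], [610.0, -389.0]] cen [ 688.2 -336.1   18. ]
top tray 0.8 [354.3, 307.9, 60.8, 56.5] cen [354.9 309.1] 3325
  corners@18 [[242.0, -123.0], [372.0, -128.0], [368.0, -262.0], [237.0, -255.0]] cen [ 304.7 -191.9   18. ]
top tray 0.67 [218.0, 188.8, 58.4, 55.3] cen [217.6 188.6] 3054
  corners@18 [[646.0, 195.0], [655.0, 64.0], [524.0, 55.0], [516.0, 185.0]] cen [585.  124.6  18. ]
top lock_valve 0.62 [412.2, 225.7, 29.5, 38.6] cen [413.8 226.7] 761
top lock_grip 0.56 [418.5, 228.7, 10.4, 25.2] cen [419.1 229.1] 240
  at [ 485.2 -330.    70. ]
top pump 0.61 [132.1, 234.7, 42.3, 31.6] cen [131.1 233.6] 1019
top plunger_top 0.59 [220.0, 188.9, 56.6, 60.9] cen [217.6 188.5] 3067
  at [572.8 115.3 110. ]
top trim_valve 0.91 [328.5, 172.8, 27.3, 37.4] cen
[... 1312 characters left out ...]
2.9 247.5] 797
side pump 0.6 [199.0, 154.9, 24.8, 44.4] cen [199.7 157. ] 885
side pump 0.52 [261.9, 128.2, 13.3, 22.8] cen [260.9 126.7] 286
side plunger_top 0.54 [198.4, 143.4, 19.5, 16.6] cen [196.4 140.5] 208
  at [476.9 311.7 110. ]
side trim_valve 0.95 [348.6, 247.4, 33.8, 36.4] cen [343.3 247.2] 779
side beaker 0.88 [232.7, 254.0, 28.7, 42.7] cen [234.6 253.6] 1091
  fit [389.1 -14. ] [-2.1 -2.7  3.5  1.5]
side beaker 0.7 [358.8, 335.5, 23.7, 19.7] cen [357.8 335.1] 291
  fit [ 500.8 -302.4] [-12.8 -29.    2.3   2. ]
side jar 0.79 [261.1, 127.2, 12.4, 23.3] cen [261.9 127. ] 317
  fit [693.1 334.3] [-1.6 -1.3  1.8  1.1]
side spray 0.79 [356.9, 167.9, 32.3, 68.3] cen [355.5 170.3] 1682
```

```bash
python3 - <<'E'
from h import *
im=optics.get_image("top")[:,:,::-1]; 
a=cv2.resize(im[200:290,370:460],(400,400),interpolation=2); b=cv2.resize(im[143:233,173:263],(400,400),interpolation=2)
cv2.imwrite("pics/crop1.png",np.hstack([a,b]))
print(ray("top",123,233.5,115),ray("top",122.6,233.1,110),"trim",ray("top",331,176,69),"spray",ray("top",270,110,150))
E
python3 -m jog '[[0,0,-0.3,0,0,-0.955,1],[0,0,-0.3,0,0,-0.955,1],[0,0,-0.3,0,0,-0.955,1],[-1,-0.7,0,0,0,0,1],[-1,-0.7,0,0,0,0,1],[-1,-0.7,0,0,0,0,1],[-1,-0.7,0,0,0,0,1],[-1,-0.7,0,0,0,0,1],[-0.95,-0.7,0,0,0,0,1]]'
```

```text
[477.65567172 312.25615473 115.        ] [478.66937114 314.60014988 110.        ] trim [ 605.74161387 -134.79043963   69.        ] spray [733.42417382   2.79974915 150.        ]
t: 2.15
ee_pos: [424.1, 427.9, 230.8]
orientation: [-0.0, 3.141, 0.0]
ft_force: [-0.6, 1.1, 0.3]
width: 87.8
grasp_force: 0.0
```

View pics/crop1.png

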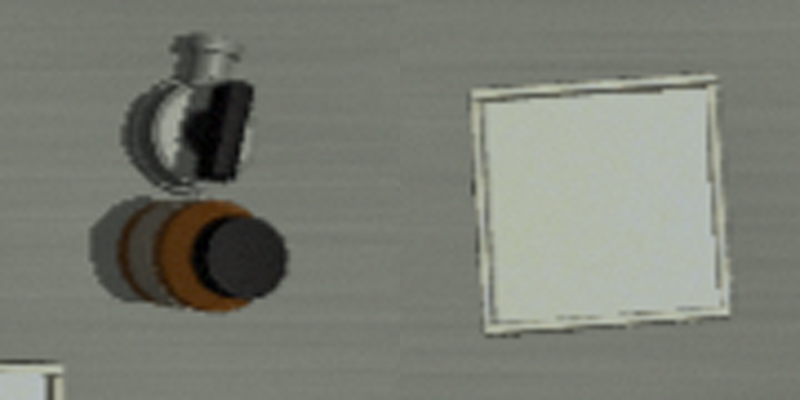

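The left half of the crop shows the amber bottle with its black cap at (241,257), i.e. full-image (424,258), and the T-bar above it centred at about (229,131). The right half shows the shallow white tray, which is empty. There is only one amber bottle, and the black-topped thing at (123,234) is the pump, so both choices hold. I go to above the bottle.

```bash
python3 -c "
from h import *
print(ray('top',424.2,257.8,126))"
python3 -m jog '[[0,-1,0,0,0,0,1],[0,-1,0,0,0,0,1],[0,-1,0,0,0,0,1],[0,-1,0,0,0,0,1],[0,-1,0,0,0,0,1],[0,-1,0,0,0,0,1],[0,-1,0,0,0,0,1],[0,-1,0,0,0,0,1],[0,-1,0,0,0,0,1],[0,-1,0,0,0,0,1],[0,-1,0,0,0,0,1],[0,-1,0,0,0,0,1],[0,-1,0,0,0,0,1],[0,-1,0,0,0,0,1],[0,-1,0,0,0,0,1],[0,-1,0,0,0,0,1],[0,-1,0,0,0,0,1],[0,-0.75,0,0,0,0,1],[0,0,0,0,0,0,1],[0,0,0,0,0,0,1]]'
```

```text
[ 422.6919037 -320.2080053  126.       ]
t: 4.15
ee_pos: [422.4, -281.0, 230.4]
orientation: [-0.002, -3.141, -0.001]
ft_force: [0.2, 0.3, -0.2]
width: 87.9
grasp_force: 0.0
```

```bash
python3 -m jog '[[0,-1,0,0,0,0,1],[0,0,0.8,0,0,0,1],[0,0,0.8,0,0,0,1],[0,0,0.8,0,0,0,1],[0,0,0.5,0,0,0,1],[0,0,0.28,0,0,0,1],[0,0,0,0,0,0,1],[0,0,0,0,0,0,0.2],[0,0,0,0,0,0,0.2],[0,0,0,0,0,0,0.2],[0,0,0,0,0,0,0.2],[0,0,0,0,0,0,0.2],[0,0,0,0,0,0,0.2],[0,0,0,0,0,0,0.2],[0,0,0,0,0,0,0.2]]'
```

```text
t: 5.65
ee_pos: [422.7, -320.8, 103.4]
orientation: [0.0, -3.142, -0.0]
ft_force: [0.4, -0.4, -0.0]
width: 27.3
grasp_force: 0.0
```

```bash
python3 - <<'E'
from h import *
a=optics.get_image("side")[:,:,::-1]; b=optics.get_image("top")[:,:,::-1]
cv2.imwrite("pics/grip.png",np.hstack([cv2.resize(a[240:400,240:400],(400,400),interpolation=2),cv2.resize(b[180:340,340:500],(400,400),interpolation=2)]))
o=ctrl.get_obs();print(o["width"],o["grasp_force"],o["t"],proj("side",o["ee_pos"]),proj("top",o["ee_pos"]))
E
```

```text
20.222070008361033 0.0 5.75 [[330.69121934 339.0374543 ]] [[420.93475128 257.56930738]]
```

View pics/grip.png

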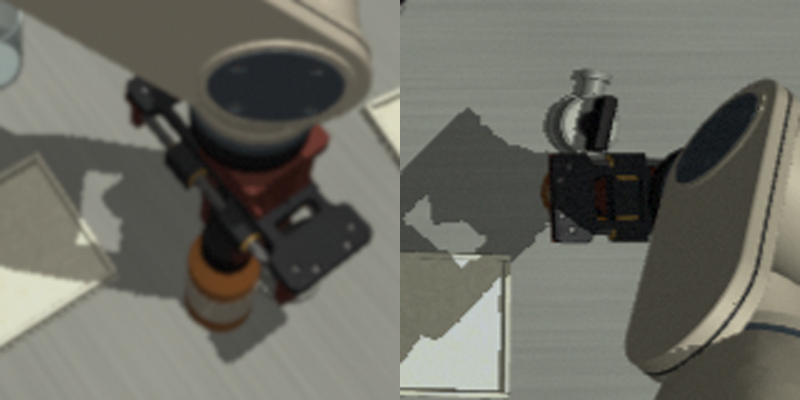

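```bash
python3 - <<'E'
from h import *
a=optics.get_image("side")[:,:,::-1]
c=cv2.resize(a[300:385,280:393],(798,600),interpolation=2)
cv2.imwrite("pics/grip2.png",cv2.convertScaleAbs(c,alpha=1.8,beta=20))
for d in optics.masks_of("bottle","side"): print(d["conf"],np.round(d["extent"],1))
o=ctrl.get_obs();print(o["width"],o["grasp_force"],o["t"],o["ft_force"])
for z in(0,82,126): print(proj("side",[422.5,-322,z]))
E
```

```text
0.73 [328.6 354.4  24.6  47.1]
17.734755958053892 0.0 5.85 [-1.04148647  0.12114312 -0.37616677]
[[327.69693381 359.90303767]]
[[330.25465125 344.09866551]]
[[331.79074829 334.60698014]]
```

View pics/grip2.png

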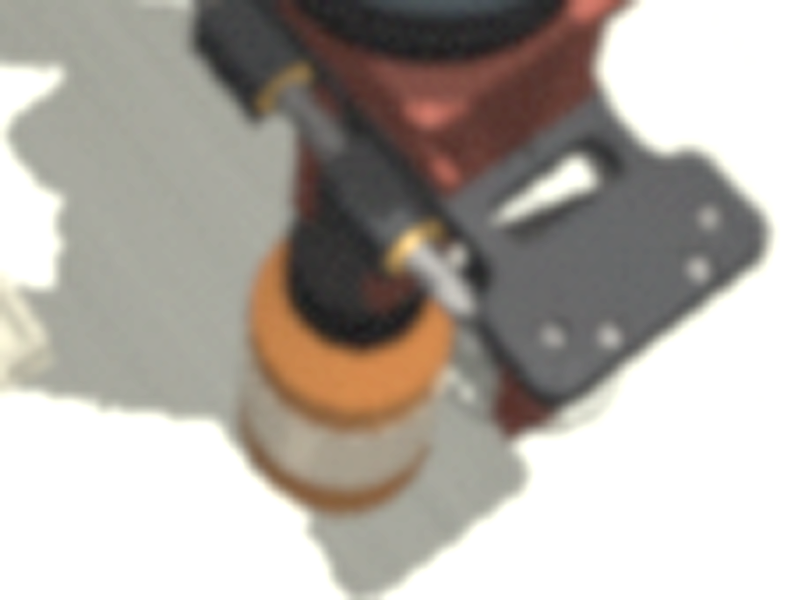

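The side crop shows the bottle still upright, with its cap at about (360,270) in front of the shut fingers. The fingers closed behind it and hold nothing. I'll raise the tool, shift it aside and measure the bottle again.

```bash
python3 -m jog '[[0,0,-1,0,0,0,0.2],[0,0,-1,0,0,0,0.2],[0,0,-1,0,0,0,0.2],[0,0,-1,0,0,0,1],[0,1,0,0,0,0,1],[0,1,0,0,0,0,1],[0,1,0,0,0,0,1],[0,1,0,0,0,0,1],[0,1,0,0,0,0,1],[0,1,0,0,0,0,1],[0,0,0,0,0,0,1]]'
cat >> h.py <<'E'
def find(t,n,cmin=.3):
    r=[]
    for d in optics.masks_of(t,n):
        if d["conf"]<cmin: continue
        e=np.array(d["extent"]); rc=np.argwhere(d["pixels"]).mean(0)[::-1]
        f=lambda x:(lambda q:np.r_[q.min(0),q.max(0)]-np.r_[e[:2]-e[2:]/2,e[:2]+e[2:]/2])(proj(n,S[t]+[x[0],x[1],0]))
        s=least_squares(f,ray(n,*rc,50)[:2],loss="soft_l1"); r.append((round(d["conf"],2),s.x.round(1),s.fun.round(1)))
    return r
E
python3 - <<'E'
from h import *
P=[]
for n in("top","side"):
    im=optics.get_image(n)[:,:,::-1]; print(n,find("bottle",n))
    P.append(cv2.resize(im[180:300,370:490] if n=="top" else im[280:400,280:400],(400,400),interpolation=2))
o=ctrl.get_obs(); print(o["ee_pos"],proj("top",o["ee_pos"]),proj("side",o["ee_pos"]))
cv2.imwrite("pics/after.png",np.hstack(P))
E
```

```text
t: 6.95
ee_pos: [422.2, -77.4, 263.4]
orientation: [0.007, -3.141, -0.002]
ft_force: [-0.1, 0.0, 0.8]
width: 78.4
grasp_force: 0.0
top [(0.79, array([ 423.2, -320.3]), array([-23.5,  -0.9,   2. ,   0.8])), (0.33, array([474.4, 314.7]), array([-1.8, -2.2, 17.1,  2.1]))]
side [(0.92, array([ 423.9, -321.5]), array([-0. ,  1.3,  0. , -1.4])), (0.7, array([386.1, -27.5]), array([ 0.6, -2.2, -0.7,  2.3]))]
[422.86963549 -81.53481521 263.45064925] [[318.49158076 260.16132649]] [[255.97634786 205.12792046]]
```

View pics/after.png

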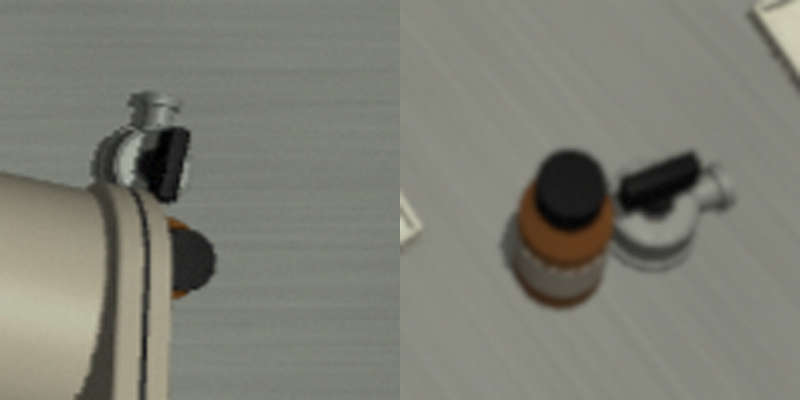

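The bottle stands unmoved at about (423.5,-321), with its cap at (571,190) in the side half of the picture. So the fingers cannot have been where I believed. I'll check where the fingertips really are against the reported TCP.

```bash
python3 - <<'E'
from h import *
P=[]
o=ctrl.get_obs(); R=cv2.Rodrigues(np.array(o["orientation"],float))[0]
for n in("top","side"):
    im=optics.get_image(n)[:,:,::-1].copy()
    u0=proj(n,o["ee_pos"])[0]; c=np.clip((u0-80).astype(int),0,[400,260]); 
    im=cv2.resize(im[c[1]:c[1]+160,c[0]:c[0]+160],(400,400),interpolation=2); im=cv2.convertScaleAbs(im,alpha=1.7)
    for v,col in(((0,0,0),(0,0,255)),((0,54,0),(0,255,0)),((0,-54,0),(0,255,0)),((40,0,0),(255,255,0)),((0,0,-80),(255,0,255))):
        p=((proj(n,o["ee_pos"]+R@np.array(v))[0]-c)*2.5).astype(int); cv2.circle(im,tuple(map(int,p)),4,col,2)
    P.append(im)
cv2.imwrite("pics/tcp.png",np.hstack(P)); print(o["width"],o["ee_pos"])
E
```

```text
87.69141607361568 [422.86963549 -81.53481521 263.45064925]
```

View pics/tcp.png

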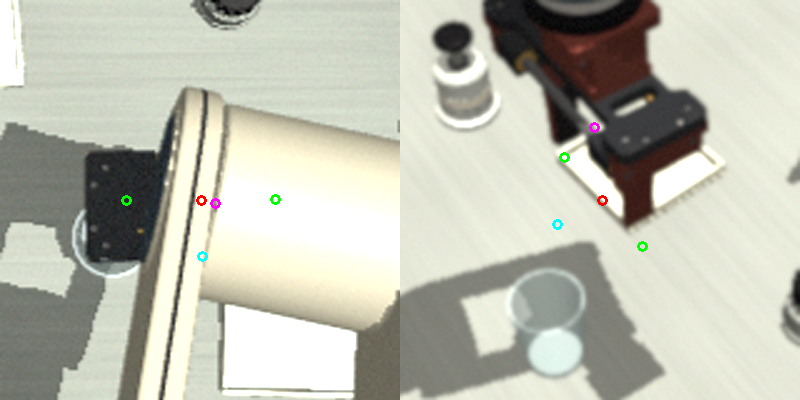

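In the side half the fingertips, at (632,220) and (563,143), sit about 18 crop pixels above where the reported TCP puts them (green rings). So the real tips are roughly 15–25 mm higher than reported, or offset sideways. I'll settle it by touching free table with the shut fingers, gently, at about (450,-180).

```bash
python3 -m jog '[[-0.35,-0.8,0,0,0,0,0],[-0.35,-0.8,0,0,0,0,0],[0,-0.85,0,0,0,0,0],[0,0,1,0,0,0,0],[0,0,1,0,0,0,0],[0,0,1,0,0,0,0],[0,0,1,0,0,0,0],[0,0,1,0,0,0,0],[0,0,0.6,0,0,0,0],[0,0,0,0,0,0,0],[0,0,0,0,0,0,0],[0,0,0,0,0,0,0]]'
python3 - <<'E'
from h import *
im=optics.get_image("side")[:,:,::-1].copy(); o=ctrl.get_obs(); print(o["ee_pos"],o["width"],o["ft_force"])
u=proj("side",o["ee_pos"])[0]; c=(u-[60,60]).astype(int)
im=cv2.convertScaleAbs(cv2.resize(im[c[1]:c[1]+120,c[0]:c[0]+120],(600,600),interpolation=2),alpha=1.7)
for dz,col in((0,(0,0,255)),(20,(0,255,0)),(40,(255,0,255))):
    p=(proj("side",o["ee_pos"]+np.array([0,0,dz]))[0]-c)*5; print(p); cv2.circle(im,tuple(map(int,p)),4,col,1)
cv2.imwrite("pics/tip.png",im)
E
```

```text
t: 8.45
ee_pos: [451.7, -179.8, 40.7]
orientation: [0.001, 3.139, -0.001]
ft_force: [0.5, -0.1, 0.3]
width: 0.3
grasp_force: 0.0
[ 451.87382086 -179.65009985   40.8420202 ] 0.37570272840012237 [0.19250923 0.29349733 0.84230159]
[301.48780626 302.19023837]
[301.88792358 279.49963303]
[302.30124406 256.06027792]
```

View pics/tip.png

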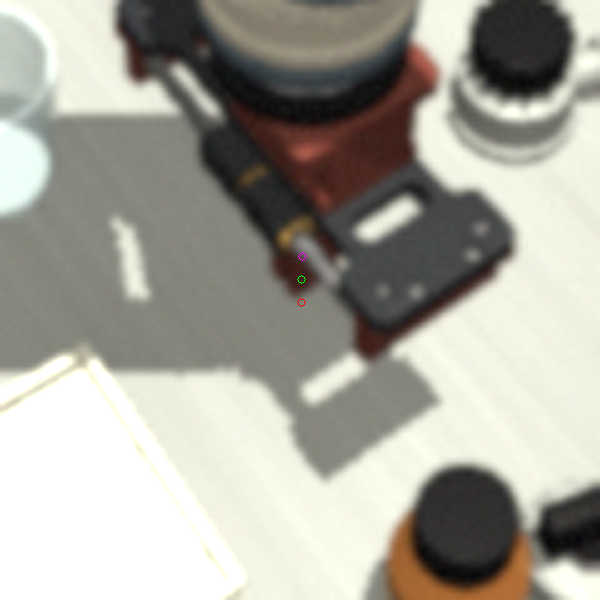

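The shut fingertips, dark red at (295,290), end well above where the reported TCP's (301,302) front edges should appear. I'll feel for the table slowly.

```bash
python3 -m jog '[[0,0,0.35,0,0,0,0],[0,0,0.25,0,0,0,0],[0,0,0.15,0,0,0,0],[0,0,0.08,0,0,0,0],[0,0,0.05,0,0,0,0],[0,0,0,0,0,0,0]]'; for i in 1 2 ; do :; done; python3 -m jog '[[0,0,0.05,0,0,0,0],[0,0,0.05,0,0,0,0],[0,0,0,0,0,0,0]]'
```

```text
t: 9.1
ee_pos: [450.7, -178.8, 4.2]
orientation: [0.0, -3.141, -0.0]
ft_force: [-0.1, 0.3, 0.3]
width: 0.6
grasp_force: 0.0
t: 9.4
ee_pos: [450.7, -178.8, 0.1]
orientation: [0.0, -3.141, -0.0]
ft_force: [-0.3, -0.1, 0.0]
width: 0.8
grasp_force: 0.0
```

```bash
python3 -m jog '[[0,0,0.05,0,0,0,0],[0,0,0.05,0,0,0,0],[0,0,0,0,0,0,0]]'; python3 -m jog '[[0,0,0.05,0,0,0,0],[0,0,0.05,0,0,0,0],[0,0,0,0,0,0,0]]'
```

```text
t: 9.7
ee_pos: [450.6, -178.7, -4.1]
orientation: [0.0, -3.141, -0.0]
ft_force: [0.3, -0.2, 1.0]
width: 0.4
grasp_force: 0.0
t: 10.0
ee_pos: [450.6, -178.8, -8.1]
orientation: [0.0, -3.141, -0.0]
ft_force: [-0.1, -0.4, 0.1]
width: 0.6
grasp_force: 0.0
```

```bash
python3 -c "
from h import *
print(ctrl.get_obs())"
```

```text
{'t': 10.0, 'qpos': array([-4.02236035e-01,  5.70565843e-01,  2.03595134e+00, -8.81238376e-06,
        5.35505797e-01, -1.97325060e+00]), 'qvel': array([-1.05041851e-03, -6.05933269e-03, -8.84152880e-04,  6.99958654e-05,
        6.78207060e-03, -2.81983020e-03]), 'joint_torque': array([-4.84761214e-03, -4.80439067e+01, -1.25917169e+01, -2.17611738e-02,
        8.58764048e-03, -1.84539767e-04]), 'ee_pos': array([ 450.55826331, -178.75116622,   -8.08485834]), 'orientation': array([ 3.54674846e-04, -3.14119490e+00, -2.58161859e-04]), 'ft_force': array([-0.05057791, -0.35140252,  0.12757465]), 'moment': array([-0.02923414, -0.01382037,  0.02439304]), 'grasp_force': 0.0, 'width': 0.6412060482973467}
```

```bash
python3 -m jog '[[0,0,0.05,0,0,0,0],[0,0,0.05,0,0,0,0],[0,0,0,0,0,0,0]]' | egrep 'ee_pos|ft'
```

```text
ee_pos: [450.5, -178.8, -12.1]
ft_force: [-0.9, 0.0, 0.3]
```

```bash
python3 -m jog '[[0,0,0.05,0,0,0,0],[0,0,0.03,0,0,0,0],[0,0,0,0,0,0,0]]' | egrep 'ee_pos|ft'
```

```text
ee_pos: [450.6, -178.8, -15.2]
ft_force: [-0.9, -0.0, -0.7]
```

```bash
python3 -m jog '[[0,0,0.05,0,0,0,0],[0,0,0,0,0,0,0]]' | egrep 'ee_pos|ft'
```

```text
ee_pos: [450.6, -178.8, -17.2]
ft_force: [0.5, -0.3, -0.5]
```

```bash
python3 -m jog '[[0,0,0.05,0,0,0,0],[0,0,0,0,0,0,0]]' | egrep 'ee_pos|ft'
```

```text
ee_pos: [450.6, -178.8, -19.2]
ft_force: [-0.9, 0.5, -0.7]
```

```bash
python3 -m jog '[[0,0,0.05,0,0,0,0],[0,0,0,0,0,0,0]]' | egrep 'ee_pos|ft'
```

```text
ee_pos: [450.6, -178.8, -21.2]
ft_force: [-0.1, -0.4, 0.7]
```

```bash
python3 -m jog '[[0,0,0.04,0,0,0,0],[0,0,0,0,0,0,0]]' | egrep 'ee_pos|ft'
```

```text
ee_pos: [450.6, -178.8, -22.8]
ft_force: [-0.6, 0.0, 0.0]
```

```bash
python3 -m jog '[[0,0,0.04,0,0,0,0],[0,0,0,0,0,0,0]]' | egrep 'ee_pos|ft'
```

```text
ee_pos: [450.6, -178.8, -24.4]
ft_force: [-0.3, 0.4, 0.3]
```

```bash
python3 -m jog '[[0,0,0.04,0,0,0,0],[0,0,0,0,0,0,0]]' | egrep 'ee_pos|ft'
```

```text
ee_pos: [450.6, -178.8, -26.0]
ft_force: [0.4, 0.4, -0.6]
```

```bash
python3 -m jog '[[0,0,0.04,0,0,0,0],[0,0,0,0,0,0,0]]' | egrep 'ee_pos|ft'
```

```text
ee_pos: [450.6, -178.8, -27.6]
ft_force: [0.0, -1.1, -0.8]
```

```bash
python3 -m jog '[[0,0,0.04,0,0,0,0],[0,0,0,0,0,0,0]]' | egrep 'ee_pos|ft'
```

```text
ee_pos: [450.8, -178.8, -27.8]
ft_force: [-3.6, 0.8, 19.2]
```

```bash
python3 -m jog '[[0,0,0.04,0,0,0,0],[0,0,0,0,0,0,0]]' | egrep 'ee_pos|ft'
```

```text
ee_pos: [450.8, -178.8, -28.0]
ft_force: [-9.5, 4.2, 40.7]
```

```bash
python3 -m jog '[[0,0,0.04,0,0,0,0],[0,0,0,0,0,0,0]]' | egrep 'ee_pos|ft'
```

```text
ee_pos: [450.9, -178.9, -28.1]
ft_force: [-13.3, 5.6, 64.8]
```

Contact comes at reported z ≈ -27.7, so the real fingertips end about 28 mm short of the reported TCP. I ease off and check for a sideways offset while the tip is at the table.

```bash
python3 -m jog '[[0,0,-0.05,0,0,0,0],[0,0,-0.05,0,0,0,0],[0,0,-0.05,0,0,0,0],[0,0,0,0,0,0,0]]'
python3 - <<'E'
from h import *
im=optics.get_image("side")[:,:,::-1].copy(); o=ctrl.get_obs(); print(o["ee_pos"],o["ft_force"])
t=np.array(o["ee_pos"])+[0,0,27.7]
u=proj("side",t)[0]; c=(u-[40,30]).astype(int)
im=cv2.convertScaleAbs(cv2.resize(im[c[1]:c[1]+60,c[0]:c[0]+80],(800,600),interpolation=2),alpha=2.2,beta=10)
for d in((0,0),(-10,-13),(-10,13),(10,-13)):
    p=(proj("side",t+np.array([*d,0]))[0]-c)*10; print(d,p.round()); cv2.circle(im,tuple(map(int,p)),4,(0,0,255) if d==(0,0) else (0,255,0),1)
cv2.imwrite("pics/tip2.png",im); print(c,u)
E
```

```text
t: 13.0
ee_pos: [450.9, -178.9, -26.2]
orientation: [-0.0, 3.141, -0.0]
ft_force: [0.3, -0.3, 0.1]
width: 0.6
grasp_force: 0.0
[ 450.75818053 -178.82490315  -26.38908686] [ 0.19929732 -0.58636202  0.94994333]
(0, 0) [405. 310.]
(-10, -13) [404. 377.]
(-10, 13) [335. 291.]
(10, -13) [476. 329.]
[257 270] [297.52819243 300.98629073]
```

View pics/tip2.png

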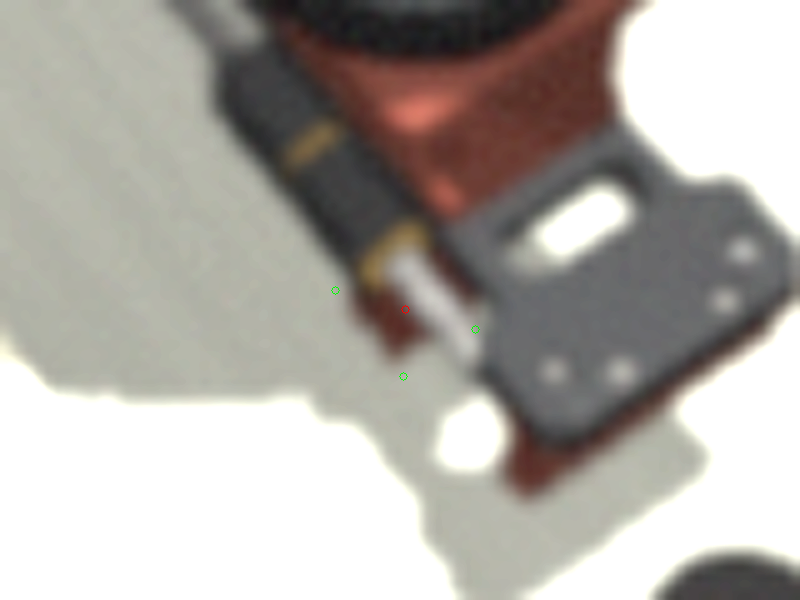

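The fingertips' near corner is at (395,357) and the left one at (355,315). That is within 1–2 mm of the reported TCP sideways, so the error is purely about 27.7 mm in height, and I subtract that from every target height. Now the grasp, with real tip height 103, i.e. reported 75.5.

```bash
python3 -m jog '[[0,0,-1,0,0,0,1],[0,0,-1,0,0,0,1],[0,0,-1,0,0,0,1],[0,0,-1,0,0,0,1],[0,0,-1,0,0,0,1],[0,0,-0.66,0,0,0,1],[0.34,-0.9,0,0,0,0,1],[0.34,-0.9,0,0,0,0,1],[0,-0.9,0,0,0,0,1],[0,-0.85,0,0,0,0,1],[0,0,0,0,0,0,1],[0,0,1,0,0,0,1],[0,0,1,0,0,0,1],[0,0,0.5,0,0,0,1],[0,0,0.3,0,0,0,1],[0,0,0.2,0,0,0,1],[0,0,0.1,0,0,0,1],[0,0,0,0,0,0,1],[0,0,0,0,0,0,1]]'
```

```text
t: 14.95
ee_pos: [424.2, -321.2, 77.0]
orientation: [-0.0, 3.14, -0.002]
ft_force: [-0.7, 0.9, -0.1]
width: 87.6
grasp_force: 0.0
```

```bash
python3 -m jog '[[0,0,0,0,0,0,0.2],[0,0,0,0,0,0,0.2],[0,0,0,0,0,0,0.2],[0,0,0,0,0,0,0.2],[0,0,0,0,0,0,0.2],[0,0,0,0,0,0,0.2],[0,0,0,0,0,0,0.2],[0,0,0,0,0,0,0.2],[0,0,0,0,0,0,0.2]]'
```

```text
t: 15.85
ee_pos: [423.5, -320.7, 76.2]
orientation: [0.0, -3.142, -0.0]
ft_force: [-0.1, 0.7, 0.1]
width: 39.2
grasp_force: 30.0
```

Gripped: width is 39.2 mm on the 40 mm cap at 30 N. I lift and carry it to the left tray.

```bash
python3 -m jog '[[0,0,-0.3,0,0,0,0.2],[0,0,-0.6,0,0,0,0.2],[0,0,-0.8,0,0,0,0.2],[0,0,-0.8,0,0,0,0.2],[0,0,-0.5,0,0,0,0.2],[0,0,-0.25,0,0,0,0.2],[-0.2,0.56,0,0,0,0,0.2],[-0.36,1,0,0,0,0,0.2],[-0.36,1,0,0,0,0,0.2],[-0.36,1,0,0,0,0,0.2],[-0.36,1,0,0,0,0,0.2],[-0.36,1,0,0,0,0,0.2],[-0.36,1,0,0,0,0,0.2],[-0.36,1,0,0,0,0,0.2],[-0.36,1,0,0,0,0,0.2],[-0.36,1,0,0,0,0,0.2],[-0.36,1,0,0,0,0,0.2],[-0.2,0.56,0,0,0,0,0.2],[0,0,0,0,0,0,0.2],[0,0,0,0,0,0,0.2]]'
python3 - <<'E'
from h import *
o=ctrl.get_obs(); print(o["ee_pos"],o["width"],proj("top",o["ee_pos"]))
im=optics.get_image("side")[:,:,::-1]; print(find("bottle","side"))
for d in optics.masks_of("bottle","side"): print(d["conf"],d["extent"])
e=np.array(o["ee_pos"])-[0,0,76.2]; q=proj("side",S["bottle"]+e); print("pred",(q.min(0)+q.max(0))/2,q.max(0)-q.min(0))
E
```

```text
t: 17.85
ee_pos: [582.6, 124.0, 205.3]
orientation: [0.002, -3.14, 0.001]
ft_force: [-0.2, -0.9, -2.9]
width: 39.4
grasp_force: 30.0
[582.60925395 124.04254702 205.33669024] 39.35567918012927 [[208.28068938 177.3362206 ]]
[(0.74, array([761.5, -11.6]), array([ 3. , 20.9, -1.9, -2.4])), (0.67, array([654.9, 234.5]), array([ 1.3,  4.8, -1.4, -2.1]))]
0.74 [355.3, 169.6, 29.8, 70.4]
0.67 [269.1, 141.7, 23.7, 52.4]
pred [267.41828577 140.20705513] [24.68875007 53.59977551]
```

```bash
python3 -m jog '[[0,0,0.3,0,0,0,0.2],[0,0,0.7,0,0,0,0.2],[0,0,0.8,0,0,0,0.2],[0,0,0.6,0,0,0,0.2],[0,0,0.4,0,0,0,0.2],[0,0,0.15,0,0,0,0.2],[0,0,0,0,0,0,0.2],[0,0,0.04,0,0,0,0.2],[0,0,0.03,0,0,0,0.2],[0,0,0,0,0,0,0.2],[0,0,0,0,0,0,0.2]]'
```

```text
t: 19.1
ee_pos: [583.8, 124.1, 86.0]
orientation: [-0.0, 3.141, 0.0]
ft_force: [-0.5, -0.2, -2.8]
width: 39.6
grasp_force: 30.0
```

```bash
python3 -m jog '[[0,0,0.04,0,0,0,0.2],[0,0,0.04,0,0,0,0.2],[0,0,0.03,0,0,0,0.2],[0,0,0,0,0,0,0.2],[0,0,0,0,0,0,0.2]]'
```

```text
t: 19.6
ee_pos: [583.6, 124.1, 81.1]
orientation: [-0.0, 3.141, 0.0]
ft_force: [-0.6, 0.9, 0.5]
width: 39.4
grasp_force: 30.0
```

```bash
python3 -m jog '[[0,0,0.015,0,0,0,0.2],[0,0,0,0,0,0,0.2]]'
```

```text
t: 19.8
ee_pos: [583.9, 124.1, 81.1]
orientation: [-0.0, 3.141, 0.0]
ft_force: [-0.9, 0.3, 5.2]
width: 39.3
grasp_force: 30.0
```

The bottle stands on the tray floor: the contact force has built up to +5 N at exactly the expected height. I release, rise, back off and check the placing and the T-bar.

```bash
python3 -m jog '[[0,0,0,0,0,0,1],[0,0,0,0,0,0,1],[0,0,0,0,0,0,1],[0,0,0,0,0,0,1],[0,0,0,0,0,0,1],[0,0,0,0,0,0,1],[0,0,-0.4,0,0,0,1],[0,0,-1,0,0,0,1],[0,0,-1,0,0,0,1],[0,0,-0.6,0,0,0,1],[0.7,-1,0,0,0,0,1],[0.7,-1,0,0,0,0,1],[0.7,-1,0,0,0,0,1],[0,-0.5,0,0,0,0,1],[0,0,0,0,0,0,1]]'
cat > m.py <<'E'
from h import *
# fit T-bar (x,y,yaw) to lock_grip mask extents of both cameras via mask overlap (convex silhouette)
from scipy.optimize import minimize
box=np.array([[a*25,b*7,z] for a in(-1,1) for b in(-1,1) for z in(48,78)],float)
def lock():
    ms={}
    for n in("top","side"):
        optics.get_image(n); d=optics.masks_of("lock_grip",n); print(n,[(round(k["conf"],2),np.round(k["extent"],1).tolist()) for k in d])
        if d: ms[n]=d[0]["pixels"]
    def sil(n,x):
        c,s=np.cos(x[2]),np.sin(x[2]); P=box@np.array([[c,s,0],[-s,c,0],[0,0,1]])+[x[0],x[1],0]
        im=np.zeros((420*4,560*4),np.uint8); cv2.fillConvexPoly(im,cv2.convexHull(((proj(n,P)+.5)*4).round().astype(np.int32)),255)
        return cv2.resize(im,(560,420),interpolation=cv2.INTER_AREA)/255.
    def cost(x,use): return sum(abs(sil(n,x)-ms[n]).sum()/ms[n].sum() for n in use)
    for use in([k] for k in ms) if len(ms)<2 else (["top"],["side"],["top","side"]):
        r=min((minimize(cost,[484,-333,a],args=(use,),method="Nelder-Mead",options=dict(initial_simplex=[[484,-333,a],[490,-333,a],[484,-327,a],[484,-333,a+.3]])) for a in(-.6,-.3,0,.3)),key=lambda r:r.fun)
        print(use,r.x.round(3),"deg",round(np.degrees(r.x[2]),1),round(r.fun,3))
E
python3 - <<'E'
from m import *
lock()
b=S["bottle"]+[583.8,124.1,5]
for n in("top","side"):
    for d in optics.masks_of("bottle",n): print(n,round(d["conf"],2),np.round(d["extent"],1))
    q=proj(n,b); print("pred",(q.min(0)+q.max(0))/2,q.max(0)-q.min(0))
print(ctrl.get_obs()["ee_pos"])
E
```

```text
t: 21.3
ee_pos: [498.9, -18.0, 200.7]
orientation: [0.004, 3.141, -0.001]
ft_force: [1.0, 0.3, 1.3]
width: 87.6
grasp_force: 0.0
top [(0.75, [416.9, 229.8, 9.9, 25.5])]
side [(0.69, [359.7, 334.7, 22.4, 22.4]), (0.54, [341.9, 237.9, 22.3, 28.1])]
['top'] [ 4.84870e+02 -3.31849e+02 -2.41000e-01] deg -13.8 0.211
['side'] [ 4.84188e+02 -3.33521e+02 -1.86000e-01] deg -10.7 0.145
['top', 'side'] [ 4.84971e+02 -3.32753e+02 -2.18000e-01] deg -12.5 0.395
top 0.84 [215.3 189.4  29.7  30.2]
pred [216.01449468 186.81152563] [28.34074999 29.06314555]
side 0.79 [269.  176.4  17.8  47.6]
side 0.59 [358.5 336.4  23.8  19.1]
pred [269.94092846 176.10529714] [22.51646991 47.02054776]
[499.83485301 -15.04329877 200.25219147]
```

Both cameras put the bottle upright in the tray within a pixel or two of the prediction. The T-bar is at (485,-333), its bar at -12.5°. I go above it and align the jaws across the bar.

```bash
python3 -m jog '[[0.37,-0.95,0,0,0,0,1],[0,-1,0,0,0,0,1],[0,-1,0,0,0,0,1],[0,-1,0,0,0,0,1],[0,-1,0,0,0,0,1],[0,-1,0,0,0,0,1],[0,-1,0,0,0,0,1],[0,-0.7,0,0,0,0,1],[0,-0.3,0,0,0,0,1],[0,0,0,0,0,0.7,1],[0,0,0,0,0,0.7,1],[0,0,0,0,0,0.68,1],[0,0,0.6,0,0,0,1],[0,0,0.6,0,0,0,1],[0,0,0,0,0,0,1],[0,0,0,0,0,0,1]]'; python3 -c "
from h import *
o=ctrl.get_obs();print(o['qpos'].round(2),cv2.Rodrigues(o['orientation'])[0].round(3),o['ee_pos'])"
```

```text
t: 23.2
ee_pos: [485.0, -333.0, 152.4]
orientation: [-0.339, -3.122, -0.001]
ft_force: [0.3, -0.2, 0.3]
width: 87.9
grasp_force: 0.0
[-0.62  0.42  1.74  0.    0.98 -1.98] [[-0.977  0.215 -0.001]
 [ 0.215  0.977  0.001]
 [ 0.001  0.001 -1.   ]] [ 485.04198609 -333.02255004  152.35085377]
```

```bash
python3 -m jog '[[0,0,0.8,0,0,0,1],[0,0,0.9,0,0,0,1],[0,0,0.8,0,0,0,1],[0,0,0.5,0,0,0,1],[0,0,0.2,0,0,0,1],[0,0,0.1,0,0,0,1],[0,0,0,0,0,0,1],[0,0,0,0,0,0,1]]'
```

```text
t: 24.0
ee_pos: [485.7, -334.6, 21.8]
orientation: [0.341, 3.121, -0.002]
ft_force: [0.6, 0.2, -0.8]
width: 87.5
grasp_force: 0.0
```

```bash
python3 -m jog '[[0,0,0,0,0,0,0],[0,0,0,0,0,0,0],[0,0,0,0,0,0,0],[0,0,0,0,0,0,0],[0,0,0,0,0,0,0],[0,0,0,0,0,0,0],[0,0,0,0,0,0,0],[0,0,0,0,0,0,0],[0,0,0,0,0,0,0],[0,0,0,0,0,0,0],[0,0,0,0,0,0,0]]'
```

```text
t: 25.1
ee_pos: [485.0, -332.0, 20.2]
orientation: [-0.342, -3.122, -0.004]
ft_force: [4.2, 8.7, 1.6]
width: 22.4
grasp_force: 30.0
```

Width 22.4 mm is more than the 14 mm bar, so the tips have probably caught the round hub just under it. I reopen, go 8 mm higher and close again.

```bash
python3 -m jog '[[0,0,0,0,0,0,0.6],[0,0,0,0,0,0,0.6],[0,0,0,0,0,0,0.6],[0,0,-0.2,0,0,0,0.6],[0,0,0,0,0,0,0.6],[0,0,0,0,0,0,0],[0,0,0,0,0,0,0],[0,0,0,0,0,0,0],[0,0,0,0,0,0,0],[0,0,0,0,0,0,0],[0,0,0,0,0,0,0],[0,0,0,0,0,0,0],[0,0,0,0,0,0,0],[0,0,0,0,0,0,0]]';python3 -c "
from h import *
o=ctrl.get_obs();print(o['qpos'].round(2),o['moment'],o['ft_force'])"
```

```text
t: 26.5
ee_pos: [485.0, -332.0, 28.3]
orientation: [-0.344, -3.122, -0.005]
ft_force: [3.1, 8.2, 2.7]
width: 13.9
grasp_force: 30.0
[-0.62  0.6   1.8   0.    0.74 -1.98] [ 1.61851287 -0.59990901 -0.46103862] [3.06844926 8.22445516 2.65919755]
```

Width is 13.9 mm, so the bar is held. I relieve 1 mm of sideways bias, then turn clockwise (+ about tool z, which points down) in steps.

```bash
python3 -m jog '[[0,0.03,0,0,0,0,0],[0,0,0,0,0,0.6,0],[0,0,0,0,0,0.6,0],[0,0,0,0,0,0.6,0],[0,0,0,0,0,0.6,0],[0,0,0,0,0,0.6,0],[0,0,0,0,0,0.6,0],[0,0,0,0,0,0.6,0],[0,0,0,0,0,0.6,0],[0,0,0,0,0,0.6,0],[0,0,0,0,0,0.6,0]]';python3 -c "
from h import *
o=ctrl.get_obs();print(o['qpos'].round(2),o['moment'],o['ft_force'])"
```

```text
t: 27.6
ee_pos: [484.9, -332.3, 28.3]
orientation: [-1.292, -2.863, -0.001]
ft_force: [-0.5, 2.2, 0.6]
width: 13.9
grasp_force: 30.0
[-0.62  0.6   1.8   0.    0.74 -1.34] [0.36808537 0.0753429  0.10730395] [-0.52737915  2.16651696  0.64432219]
```

```bash
python3 -m jog '[[0,0,0,0,0,0.6,0],[0,0,0,0,0,0.6,0],[0,0,0,0,0,0.6,0],[0,0,0,0,0,0.6,0],[0,0,0,0,0,0.6,0],[0,0,0,0,0,0.6,0],[0,0,0,0,0,0.6,0],[0,0,0,0,0,0.6,0],[0,0,0,0,0,0.5,0],[0,0,0,0,0,0,0]]';python3 -c "
from h import *
o=ctrl.get_obs();print(o['qpos'].round(2),o['moment'],o['ft_force'],o['width'])"
```

```text
t: 28.6
ee_pos: [484.5, -332.5, 28.3]
orientation: [-2.025, -2.4, 0.0]
ft_force: [-1.3, 2.6, 2.2]
width: 14.0
grasp_force: 30.0
[-0.62  0.6   1.8  -0.    0.74 -0.79] [ 0.03898761  0.50860862 -0.25989326] [-1.28030452  2.64560412  2.18206181] 13.955798319957616
```

```bash
python3 -m jog '[[0,0,0,0,0,0,0.6],[0,0,0,0,0,0,0.6],[0,0,0,0,0,0,0.6],[0,0,0,0,0,0,0.6],[0,0,-0.5,0,0,0,0.6],[0,0,-1,0,0,0,0.6],[0,0,-1,0,0,0,0.6],[0,0,-1,0,0,0,0.6],[0,0,-0.8,0,0,0.8,0],[0,0,0,0,0,0.82,0],[1,0,0,0,0,0,0],[1,0,0,0,0,0,0],[1,0,0,0,0,0,0],[1,0,0,0,0,0,0],[1,0,0,0,0,0,0],[1,0,0,0,0,0,0],[1,0,0,0,0,0,0],[1,0,0,0,0,0,0],[0.3,0,0,0,0,0,0],[0,0,0,0,0,0,0]]'
python3 - <<'E'
from m import *
import m
box_angles=(-1.5,)
E
sed -i 's/for a in(-.6,-.3,0,.3))/for a in(-1.6,-1.2,-.6,-.2,.2))/' m.py
python3 - <<'E'
from m import *
lock()
for n in("top","side"):
    for d in optics.masks_of("plunger_top",n)+optics.masks_of("pump",n): print(n,round(d["conf"],2),np.round(d["extent"],1),np.argwhere(d["pixels"]).mean(0)[::-1])
hd=np.r_[circ(22,102),circ(22,115)]
for n in("top","side"): q=proj(n,hd+[477,313,0]); print(n,"pred head",(q.min(0)+q.max(0))/2,q.max(0)-q.min(0))
print(ctrl.get_obs()["ee_pos"])
a=optics.get_image("side")[:,:,::-1]; b=optics.get_image("top")[:,:,::-1]
z=lambda i,y,x:cv2.resize(i[y:y+60,x:x+80],(400,300),interpolation=2)
cv2.imwrite("pics/final.png",np.vstack([np.hstack([z(b,200,375),z(b,205,85)]),np.hstack([z(a,305,320),z(a,125,160)])]))
E
```

```text
t: 30.6
ee_pos: [485.0, 0.2, 200.5]
orientation: [2.217, 2.225, 0.0]
ft_force: [0.0, 0.7, 0.7]
width: 0.6
grasp_force: 0.0
top [(0.53, [417.9, 231.1, 21.7, 12.8])]
side [(0.73, [358.6, 335.6, 21.9, 25.5])]
['top'] [ 485.499 -328.459    1.732] deg 99.2 0.491
['side'] [ 483.522 -333.667   -1.455] deg -83.3 0.195
['top', 'side'] [ 484.459 -332.135   -1.474] deg -84.4 0.729
top 0.93 [123.2 235.8  21.2  15.1] [122.23905724 233.36026936]
top 0.75 [131.3 236.2  43.4  31.6] [132.32310838 233.92535787]
side 0.71 [197.6 144.   15.1  12.8] [196.05806452 140.72903226]
side 0.38 [348.  247.5  35.8  36.7] [342.90729295 247.44746601]
side 0.63 [200.6 156.7  23.9  45.2] [199.62860438 157.06113033]
top pred head [123.47495287 233.86472992] [22.84314817 21.05210739]
side pred head [196.29204285 140.67805173] [17.42406361 14.87475968]
[484.98161153  -1.78979025 200.32053974]
```

View pics/final.png

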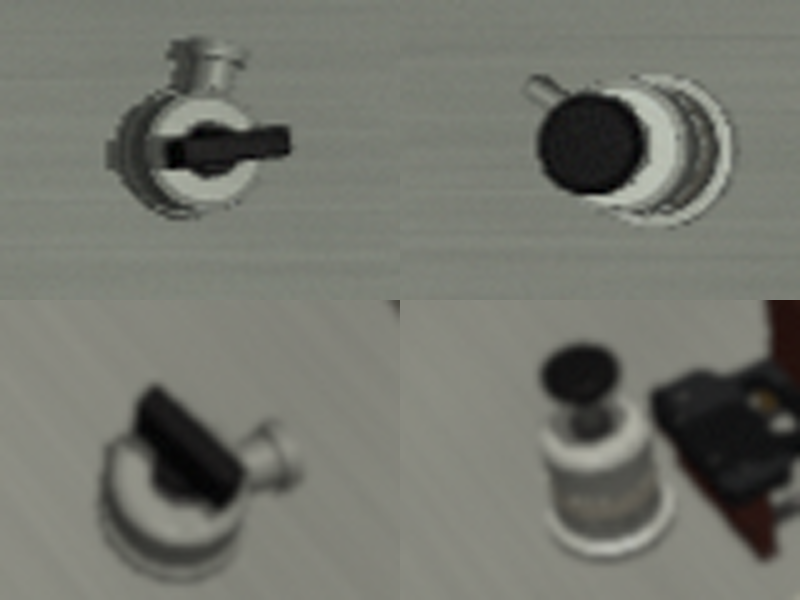

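The top-left and bottom-left crops show the T-bar now lying across, at about -83° from a start of -12.5°. That is a turn of about 70°, so it is in its second position. The pump head is at (591,143) in the top-right crop, which maps to (477.5,312). I go above the plunger.

```bash
python3 -m jog '[[1,-0.19,0,0,0,0,0],[1,0,0,0,0,0,0],[1,0,0,0,0,0,0],[1,0,0,0,0,0,0],[1,0,0,0,0,0,0],[1,0,0,0,0,0,0],[1,0,0,0,0,0,0],[0.6,0,0,0,0,0,0],[0.25,0,0,0,0,0,0],[0,0,0.8,0,0,0,0],[0,0,0.8,0,0,0,0],[0,0,0.6,0,0,0,0],[0,0,0.3,0,0,0,0],[0,0,0,0,0,0,0],[0,0,0,0,0,0,0]]'
```

```text
t: 32.6
ee_pos: [477.9, 313.0, 101.1]
orientation: [2.222, 2.221, 0.001]
ft_force: [0.3, -0.1, -0.4]
width: 0.2
grasp_force: 0.0
```

```bash
python3 -m jog '[[0,0,0.15,0,0,0,0],[0,0,0.15,0,0,0,0],[0,0,0.15,0,0,0,0],[0,0,0.13,0,0,0,0],[0,0,0.1,0,0,0,0],[0,0,0.05,0,0,0,0],[0,0,0,0,0,0,0],[0,0,0,0,0,0,0]]'
```

```text
t: 33.4
ee_pos: [477.9, 313.5, 71.6]
orientation: [2.221, 2.222, 0.002]
ft_force: [-0.4, -0.6, 6.8]
width: 0.3
grasp_force: 3.4
```

```bash
python3 -m jog '[[0,0,0.03,0,0,0,0],[0,0,0.02,0,0,0,0],[0,0,0,0,0,0,0]]'
```

```text
t: 33.7
ee_pos: [477.9, 313.5, 69.6]
orientation: [2.221, 2.222, 0.002]
ft_force: [0.1, -0.6, 8.7]
width: 0.3
grasp_force: 3.7
```

```bash
python3 -m jog '[[0,0,0.03,0,0,0,0],[0,0,0,0,0,0,0],[0,0,0,0,0,0,0]]'
```

```text
t: 34.0
ee_pos: [478.0, 313.5, 69.2]
orientation: [2.221, 2.221, 0.002]
ft_force: [-2.2, -2.0, 12.5]
width: 0.7
grasp_force: 6.8
```

The stop is reached at 69.2 reported and the force is rising. I press slightly more to be sure, then let it come back and retreat.

```bash
python3 -m jog '[[0,0,0.02,0,0,0,0],[0,0,0,0,0,0,0]]'; python3 -m jog '[[0,0,-0.2,0,0,0,0],[0,0,-0.3,0,0,0,0],[0,0,-0.5,0,0,0,0],[0,0,-1,0,0,0,0],[0,0,-1,0,0,0,0],[0,0,-0.8,0,0,0,0],[-1,0,0,0,0,0,0],[-1,0,0,0,0,0,0],[-1,0,0,0,0,0,0],[0,0,0,0,0,0,0],[0,0,0,0,0,0,0],[0,0,0,0,0,0,0]]'
python3 - <<'E'
from m import *
lock()
for n in("top","side"):
    b=S["bottle"]+[583.8,124.1,5]; q=proj(n,b); print(n,"pred",((q.min(0)+q.max(0))/2).round(1))
    for t in("bottle","plunger_top","beaker","jar","spray"): print(t,[(round(d["conf"],2),np.round(d["extent"],1).tolist()) for d in optics.masks_of(t,n) if d["conf"]>.5])
E
```

```text
t: 34.2
ee_pos: [478.0, 313.5, 69.1]
orientation: [2.221, 2.221, 0.003]
ft_force: [-4.0, -3.2, 20.6]
width: 0.5
grasp_force: 10.2
t: 35.4
ee_pos: [477.3, 193.7, 219.1]
orientation: [-2.221, -2.222, 0.0]
ft_force: [0.1, 0.2, -0.1]
width: 0.3
grasp_force: 0.0
top [(0.73, [419.8, 230.4, 19.5, 9.5]), (0.35, [127.3, 141.9, 26.6, 23.9])]
side [(0.59, [358.1, 336.8, 21.4, 27.7])]
['top'] [ 485.925 -332.431   -1.454] deg -83.3 0.205
['side'] [ 483.207 -333.76    -1.484] deg -85.1 0.177
['top', 'side'] [ 484.921 -333.551   -1.455] deg -83.4 0.453
top pred [216.  186.8]
bottle [(0.56, [216.5, 188.7, 32.2, 28.2])]
plunger_top []
beaker [(0.78, [282.7, 277.3, 30.2, 34.0])]
jar [(0.89, [126.9, 141.4, 28.8, 24.3]), (0.57, [332.6, 177.6, 18.0, 25.4])]
spray [(0.97, [275.1, 107.4, 31.2, 53.0])]
side pred [269.9 176.1]
bottle [(0.93, [271.0, 178.8, 22.8, 49.9])]
plunger_top [(0.68, [197.1, 144.3, 20.0, 15.3])]
beaker [(0.73, [233.6, 255.6, 30.1, 45.0])]
jar [(0.9, [261.5, 127.2, 15.3, 26.9])]
spray [(0.63, [356.2, 169.0, 28.8, 69.6]), (0.6, [200.2, 156.6, 27.3, 44.2])]
```

Everything checks out: the bottle is upright in the tray, the knob has turned about 71°, the plunger is back up and the other things have not moved. I hand in.

```bash
python3 -c "
from workcell import ctrl
print(ctrl.close_job())"
```

```text
the job is handed in; nothing more can be done
None
```

The job is handed in at about 36 s: the bottle stands in the left tray, the T-bar knob is in its second position, the plunger was pressed to its stop and has come back up, and the last images show the beaker, jar and spray bottle where they were; the trim valve was never approached.

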